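# Find the pitch-comb leaf that fits the press screw

### The job

Try the hanging pitch-comb leaves one at a time against the thread of the sloping screw on the round iron plate, laying each along the top of the screw and feeling along it, until you find the one whose teeth all drop fully home into the thread. Hang that leaf across the rails of the small keeper, leave the other two hanging upright across the rails of the long rack, and do not disturb the door, punch, bell or glass drop.

Things in the scene. Friction and masses are not known exactly. Their poses are not given: they have to be found in the camera images.
- leaf_a: pitch-comb leaf, 130 g: brass comb under a wooden bar. Origin: middle of the bar's underside; x along the comb, y through its thickness, z up. Bar 106 x 14 x 14 mm; on its middle a wooden grip block 34 x 14 x 28 mm (z 14 to 42) to pinch across its 14 mm. Comb 66 x 8 mm, z 0 to -24, then teeth 3 wide, 5 tall (to z -29): one at x = 0, the others a pitch apart, out to 30 mm at most
- leaf_b: pitch-comb leaf, as leaf_a but for the pitch of its teeth. The three leaves have pitches 10, 12.5 and 15 mm; which has which is not told. Each starts hanging in the rack, the ends of its bar on the two rails, its comb between them (leaf x across the rails, origin at rail-top height)
- leaf_c: pitch-comb leaf, as leaf_a but for the pitch. A leaf laid along the top of the screw (its x along the screw's axis, either way round, its z square to it) has its bar's underside 42 mm from the axis when fully home; when it does not fit, or is not yet over the grooves, it stops at 47 mm, standing on the crests
- screw_1: steel press screw fixed on a sloping wooden cradle. Origin: on its axis, mid-length, 94 mm above the bench; x along the axis, rising 30 deg from level and away from the robot; z square to it, up and leaning towards the robot. Square thread 36 mm over the crests, 26 mm at the roots, 120 mm long, grooves 6.4 mm wide; collars 34 mm. Immovable. To be gauged only if it stands on the bed plate
- screw_2: screw, as screw_1 but for the pitch. The three screws have pitches 10, 12.5 and 15 mm; which has which is not told. Where the grooves lie along the axis is not known either (anywhere within a pitch) and must be felt or seen. The one on the bed plate is to be gauged
- screw_3: screw, as screw_1 but for the pitch. Two of the three screws stand off at the sides of the bench, out of the work, and are to be ignored
- bedplate: round iron bed plate, 210 mm across, 6 mm thick, flat on the bench; origin at its centre on the bench. The screw to be gauged has its middle within 20 mm of this centre, seen from above
- lens_arm: iron swing-arm lens fixed to the bench beyond the screw; origin at the foot of its 16 mm post, 345 mm tall. Its lens, 110 mm across, is about 350 mm up, 60 mm nearer the robot than the post and 30 mm to +y; the arm's elbow lies 100 mm to +y of the post at that height. Keep clear of it
- rack: long wooden rack, fixed. Origin: underside centre. Two rails along its y at x = -43 and 43 mm, 8 mm wide (78 mm clear between), 220 mm long, tops 45 mm above the bench; base board 106 mm wide, 8 mm thick. Leaves start hanging at y of about -68, 0, 68 mm in any order. A leaf hangs with its bar ends on both rails, x along this x either way round, origin at z = 45 mm
- keeper: small wooden keeper, fixed, empty at the start; made like the rack (same rails, gap, heights and axes; origin at its underside centre) but 70 mm long in y, turned by its own yaw; the leaf that fits is hung at its middle
- lantern_door: bystander: pierced copper lantern door lying flat, 90 x 110 x 7 mm with a knob 14 mm high; origin at its underside centre
- punch: bystander: steel dapping punch lying flat, 11 mm square, about 117 mm long; origin under the shank's middle, long axis y
- bell: bystander: small brass bell standing, 48 mm across, 54 mm high; origin at its underside centre
- ruby_drop: bystander: faceted glass drop standing, 32 mm across, 38 mm high; origin at its underside centre
Mind the look-alikes: they are no part of the job. What is shaped like the leaf_b but blue or red is not meant.

How it is judged:
On the way:
1. the leaf whose pitch is that of the screw on the bed plate sits fully home along the top of that screw's thread (((horizontal distance between screw_1 and bedplate below 0.05 m and z of leaf_b in the frame of screw_1 below 0.044 m and y of leaf_b in the frame of screw_1 between -0.006 and 0.006 m and x of leaf_b in the frame of screw_1 between -0.025 and 0.025 m and angle between the z axis of leaf_b and the z axis of screw_1, either way round below 0.08 rad and angle between the x axis of leaf_b and the x axis of screw_1, either way round below 0.12 rad) or (horizontal distance between screw_2 and bedplate below 0.05 m and z of leaf_c in the frame of screw_2 below 0.044 m and y of leaf_c in the frame of screw_2 between -0.006 and 0.006 m and x of leaf_c in the frame of screw_2 between -0.025 and 0.025 m and angle between the z axis of leaf_c and the z axis of screw_2, either way round below 0.08 rad and angle between the x axis of leaf_c and the x axis of screw_2, either way round below 0.12 rad) or (horizontal distance between screw_3 and bedplate below 0.05 m and z of leaf_a in the frame of screw_3 below 0.044 m and y of leaf_a in the frame of screw_3 between -0.006 and 0.006 m and x of leaf_a in the frame of screw_3 between -0.025 and 0.025 m and angle between the z axis of leaf_a and the z axis of screw_3, either way round below 0.08 rad and angle between the x axis of leaf_a and the x axis of screw_3, either way round below 0.12 rad))), for 0.2 s.
At the end, for the whole second after the job is handed in: The fitting leaf hangs at rest across both keeper rails (bar underside 41 to 50 mm up, within 12 mm of centre across and 30 mm along, upright within 0.12 rad); the other two hang likewise at rest across both rack rails, within 105 mm of its middle (((horizontal distance between screw_1 and bedplate below 0.05 m and (x of leaf_b in the frame of keeper between -0.012 and 0.012 m and y of leaf_b in the frame of keeper between -0.03 and 0.03 m and z of leaf_b in the frame of keeper between 0.041 and 0.05 m and angle between leaf_b's own z axis and vertical below 0.12 rad and linear speed of leaf_b below 0.02 m/s and angular speed of leaf_b below 0.2 rad/s) and (x of leaf_a in the frame of rack between -0.012 and 0.012 m and y of leaf_a in the frame of rack between -0.105 and 0.105 m and z of leaf_a in the frame of rack between 0.041 and 0.05 m and angle between leaf_a's own z axis and vertical below 0.12 rad and linear speed of leaf_a below 0.02 m/s and angular speed of leaf_a below 0.2 rad/s) and (x of leaf_c in the frame of rack between -0.012 and 0.012 m and y of leaf_c in the frame of rack between -0.105 and 0.105 m and z of leaf_c in the frame of rack between 0.041 and 0.05 m and angle between leaf_c's own z axis and vertical below 0.12 rad and linear speed of leaf_c below 0.02 m/s and angular speed of leaf_c below 0.2 rad/s)) or (horizontal distance between screw_2 and bedplate below 0.05 m and (x of leaf_c in the frame of keeper between -0.012 and 0.012 m and y of leaf_c in the frame of keeper between -0.03 and 0.03 m and z of leaf_c in the frame of keeper between 0.041 and 0.05 m and angle between leaf_c's own z axis and vertical below 0.12 rad and linear speed of leaf_c below 0.02 m/s and angular speed of leaf_c below 0.2 rad/s) and (x of leaf_a in the frame of rack between -0.012 and 0.012 m and y of leaf_a in the frame of rack between -0.105 and 0.105 m and z of leaf_a in the frame of rack between 0.041 and 0.05 m and angle between leaf_a's own z axis and vertical below 0.12 rad and linear speed of leaf_a below 0.02 m/s and angular speed of leaf_a below 0.2 rad/s) and (x of leaf_b in the frame of rack between -0.012 and 0.012 m and y of leaf_b in the frame of rack between -0.105 and 0.105 m and z of leaf_b in the frame of rack between 0.041 and 0.05 m and angle between leaf_b's own z axis and vertical below 0.12 rad and linear speed of leaf_b below 0.02 m/s and angular speed of leaf_b below 0.2 rad/s)) or (horizontal distance between screw_3 and bedplate below 0.05 m and (x of leaf_a in the frame of keeper between -0.012 and 0.012 m and y of leaf_a in the frame of keeper between -0.03 and 0.03 m and z of leaf_a in the frame of keeper between 0.041 and 0.05 m and angle between leaf_a's own z axis and vertical below 0.12 rad and linear speed of leaf_a below 0.02 m/s and angular speed of leaf_a below 0.2 rad/s) and (x of leaf_b in the frame of rack between -0.012 and 0.012 m and y of leaf_b in the frame of rack between -0.105 and 0.105 m and z of leaf_b in the frame of rack between 0.041 and 0.05 m and angle between leaf_b's own z axis and vertical below 0.12 rad and linear speed of leaf_b below 0.02 m/s and angular speed of leaf_b below 0.2 rad/s) and (x of leaf_c in the frame of rack between -0.012 and 0.012 m and y of leaf_c in the frame of rack between -0.105 and 0.105 m and z of leaf_c in the frame of rack between 0.041 and 0.05 m and angle between leaf_c's own z axis and vertical below 0.12 rad and linear speed of leaf_c below 0.02 m/s and angular speed of leaf_c below 0.2 rad/s)))); the robot touches nothing.
It fails at once if the lantern door is disturbed (moved more than 15 mm) (distance of lantern_door from where it was at the start of the episode above 0.015 m).
It fails at once if the punch is disturbed (moved more than 15 mm) (distance of punch from where it was at the start of the episode above 0.015 m).
It fails at once if the bell is disturbed (moved more than 15 mm) (distance of bell from where it was at the start of the episode above 0.015 m).
It fails at once if the glass drop is disturbed (moved more than 15 mm) (distance of ruby_drop from where it was at the start of the episode above 0.015 m).
It also fails if it takes over 72 s, if anything falls off the work surface, if the arm or the gripper's body presses on something with over 40 N, if the wrist force passes 120 N, or if a joint passes its speed limit or range.

### The arm

A 6-joint arm with a two-finger parallel gripper is mounted at the origin on the work surface. World frame = base frame: x ahead of the robot, y to its left, z up, the work surface at z = 0. Lengths are in m, angles in rad, forces in N, time in s.
With the tool pointing down it reaches from about 0.375 to 0.975 m from the base axis. Payload 3.8 kg.
Tool frame: the origin (TCP) lies at the very end of the fingers, on their centre line; the grasp point (between the pads) lies 19 mm behind it; z points along the fingers, y is the direction in which the jaws open and shut (so a half turn about z gives the same grasp; the last joint's range is limited). The gripper opens to 85 mm and grips with 20 to 120 N. Pads are 22 mm wide; open, the fingers measure 114 mm over their backs; the gripper's body (76 mm by 85 mm) begins 54 mm behind the grasp point. The pads swing forward as they close: fully open they stand 13 mm farther back than shut.
Start: joints at [1.234, 0.264, 1.604, -0, 1.274, -0.037], TCP at [0.199, 0.645, 0.231] pointing down, gripper open.
Joint ranges: [-2.63, 2.63], [-0.94, 2.18], [0.31, 2.57], [-1.31, 4.45], [0, 2.66], [-2.55, 2.55]. Speed limits (rad/s): [2.57, 2.57, 3.14, 3.14, 3.14, 3.14].

### API

Orientations are given as a rotation vector (axis times angle).
In Python, from workcell import bot, viewer, finish_job gives the robot as it stands.
- The arm moves only by the tool servo_tool, never from a script. Its argument "plan" is a list that holds one entry, the list of rows, each a list of 6 numbers: the shift along the tool's x, y, z in cm, then the turn, a rotation vector about the tool's x, y, z in degrees. A call has 1 to 20 rows; each row is the pose to reach, as a shift and turn from the pose measured when the call began, along the tool's axes at that moment; what a row does not reach only later rows make up. A row lasts 1/12 s, in which the tool goes at most 41.7 mm and 7.16 degrees, less where a joint would pass 70% of its speed; a pose out of reach is approached as far as the arm can. A call with a gripper value outside its range is refused whole. "claw" is the finger opening in cm, from 0 to 8.54, set as the call begins (left out, the last holds). The fingers move at their own pace and stop on an object; "grip_force" is the grip in N (left out, the last holds). Time passes only in rows, so rows that repeat a pose let the fingers close. It gives the time, the measured TCP pose, the force and the opening at its end, in the units of the state.
- bot.read_state(): the state, without advancing time (a new reading comes with each control period).
- viewer.read_camera(name): name is "side" or "top"; returns a dict with "color" (400x640x3 uint8, red, green, blue), "fx", "fy", "cx", "cy" (pixels), "k1" (the pictures are not rectified: a ray, as slopes to the right and down, at radius r is drawn at 1 + k1 r^2 times it, then the intrinsics apply), "eye" and "rotation" of the camera in the world. Camera axes: x right, y down, z forward; pixel columns grow to the right and rows downward; lengths in m; the calibration is good to about 2 mm. A picture is of the moment at which its call begins. There is no depth.
- finish_job(): hands the job in, once; it reports no verdict.
The state is a dict: "time": time; "q": joint angles; "joint_vel": joint speeds; "joint_torque": joint torques, N m; "tool_pos": TCP position; "tcp_rot": TCP orientation; "wrist_force": force on the tool from outside, world axes, zero at the start; "torque": the same for the moment, N m; "width": opening from 0.0 (shut) to 1.0 (fully open).
Only numpy, scipy, OpenCV 4.12 (cv2) and the standard library are available. Lean on these libraries where they do the work, as an engineer would, in place of code of your own. Each camera call takes 0.05 s, during which the arm holds its last target.

## Working session

There is one attempt and no reset: what is moved stays moved. The work goes in short steps, Python scripts to look and compute and a tool call to move; the robot and the scene stay as the last step left them, time stands still between calls to the robot, and variables do not carry over. Pictures are saved under pics/ and viewed, and the job is handed in when it is done.

Besides the shell and the picture viewer there is one more tool, called after "Call:" in YAML: its name, and indented under it one key for each argument. servo_tool: Moves the arm, as the interface text tells. Its arguments: {"type":"object","properties":{"plan":{"type":"array"},"claw":{"type":"number"},"grip_force":{"type":"number"}},"required":["plan"]}

```bash
ls; mkdir -p pics
python3 - <<'E'
from workcell import bot, viewer
import cv2,pickle
print(bot.read_state())
for n in ("side","top"):
    c=viewer.read_camera(n); cv2.imwrite(f"pics/{n}0.png",c["color"][:,:,::-1]); pickle.dump(c,open(f"{n}0.pkl","wb"))
    print({k:v for k,v in c.items() if k!="color"})
E
```

```text
pics
{'time': 0.0, 'q': array([ 1.23413342e+00,  2.64735827e-01,  1.60538910e+00, -1.56313178e-05,
        1.27369864e+00, -3.68941333e-02]), 'joint_vel': array([-0.00028557,  0.00081372, -0.00150995, -0.000402  ,  0.00012973,
       -0.00076653]), 'joint_torque': array([-1.28837371e-03, -5.15119600e+01, -3.67314398e+01, -4.69263796e-04,
        1.31767098e-02, -3.57727254e-05]), 'tool_pos': array([0.19908601, 0.64420024, 0.22996555]), 'tcp_rot': array([-0.46904752, -3.10597431,  0.00344729]), 'wrist_force': array([0.01832499, 0.37861981, 0.33225067]), 'torque': array([ 0.00753956,  0.00035838, -0.00213058]), 'width': 0.998020848298236}
{'fx': 412.5874353562307, 'fy': 412.5874353562307, 'cx': 319.3056273792484, 'cy': 201.1149516223211, 'k1': -0.08640057165870835, 'eye': array([ 0.02773632, -0.62318416,  0.72181606]), 'rotation': array([-2.1249418 ,  0.70898518, -0.36456666])}
{'fx': 488.28634611738977, 'fy': 488.28634611738977, 'cx': 318.3551502415541, 'cy': 206.9438949390752, 'k1': -0.026892536269521934, 'eye': array([0.26639313, 0.0671146 , 1.43116362]), 'rotation': array([-2.10816143,  2.13417383, -0.21434798])}
```

View pics/side0.png

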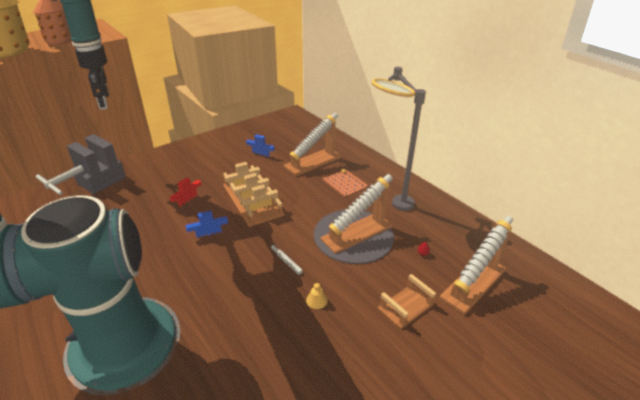

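View pics/top0.png

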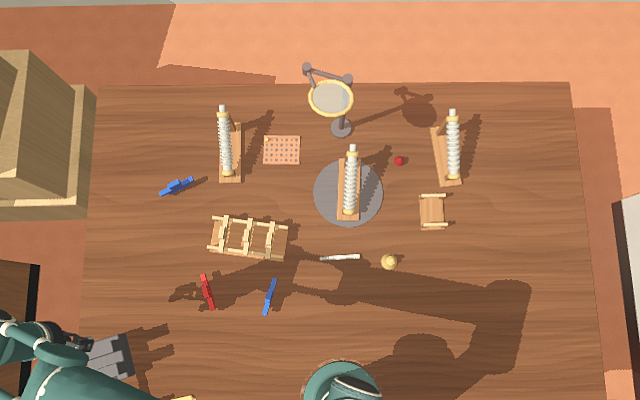

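The top view shows the plate screw at (350,185), the rack with three leaves at (248,238), the keeper at (432,210), the bell at (389,262), the punch at (340,257), the drop at (399,161), the door at (281,150) and the lens at (330,98). The blue and red look-alikes lie at (177,186), (269,297) and (208,291). The real leaves are the wooden ones hanging in the rack.

```bash
cat > h.py <<'E'
import numpy as np, cv2, pickle
from scipy.spatial.transform import Rotation as R
def load(n): return pickle.load(open(n,'rb'))
def proj(c,P):
    P=np.atleast_2d(P); p=(P-c['eye'])@R.from_rotvec(c['rotation']).as_matrix()
    s=p[:,:2]/p[:,2:]; r2=(s**2).sum(1,keepdims=True); s=s*(1+c['k1']*r2)
    return s*[c['fx'],c['fy']]+[c['cx'],c['cy']]
def ray(c,uv):
    d=(np.array(uv,float)-[c['cx'],c['cy']])/[c['fx'],c['fy']]; s=d.copy()
    for _ in range(20): s=d/(1+c['k1']*(s**2).sum())
    v=R.from_rotvec(c['rotation']).as_matrix()@np.r_[s,1]; return v/np.linalg.norm(v)
def atz(c,uv,z):
    v=ray(c,uv); return c['eye']+v*(z-c['eye'][2])/v[2]
def crop(c,x0,y0,w,h,f,name):
    im=c['color'][y0:y0+h,x0:x0+w,::-1]; cv2.imwrite(name,cv2.resize(im,None,fx=f,fy=f,interpolation=cv2.INTER_CUBIC))
E
python3 - <<'E'
from h import *
t=load('top0.pkl'); s=load('side0.pkl')
crop(t,200,205,100,65,8,'pics/t_rack.png')
crop(t,305,135,85,100,6,'pics/t_screw.png')
crop(t,405,180,60,60,8,'pics/t_keep.png')
crop(s,310,165,100,100,6,'pics/s_screw.png')
crop(s,215,155,80,75,8,'pics/s_rack.png')
crop(s,370,265,80,70,8,'pics/s_keep.png')
E
```

```text
(no output)
```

View pics/t_rack.png

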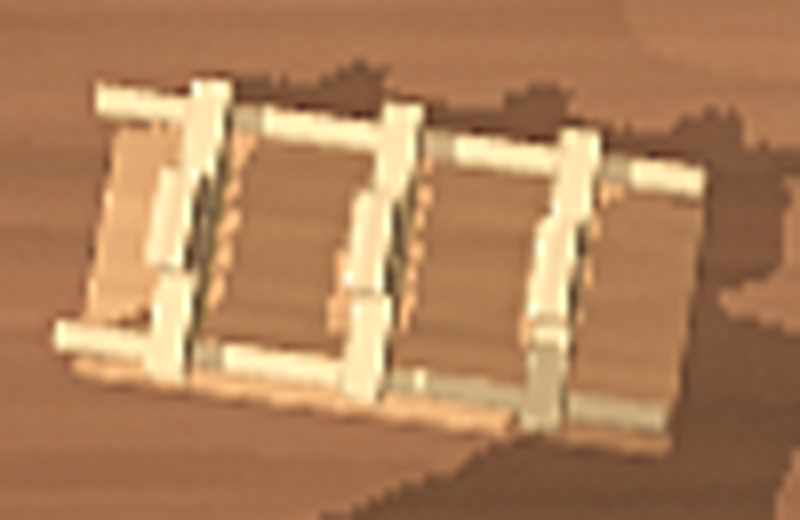

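View pics/t_screw.png

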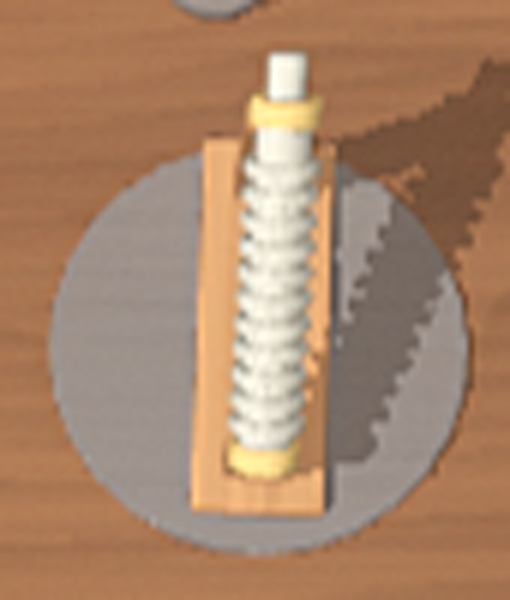

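View pics/t_keep.png

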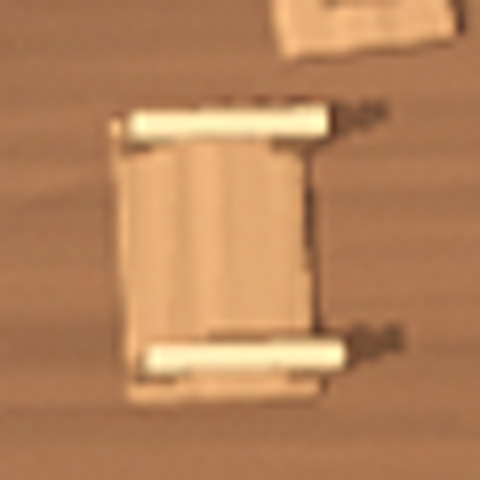

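View pics/s_screw.png

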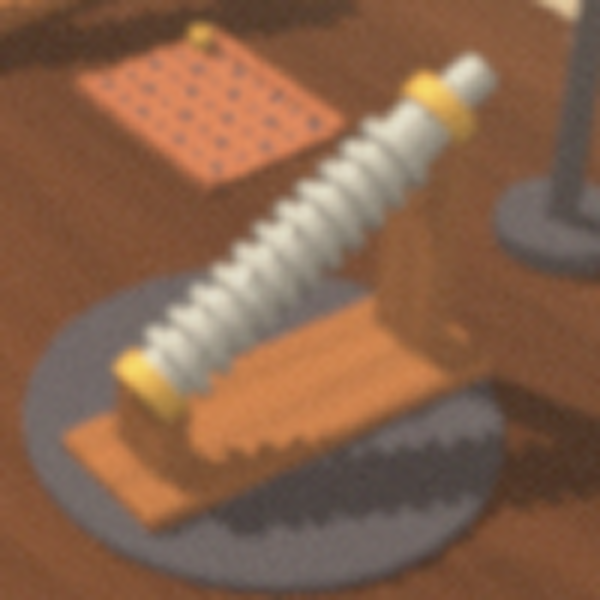

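View pics/s_rack.png

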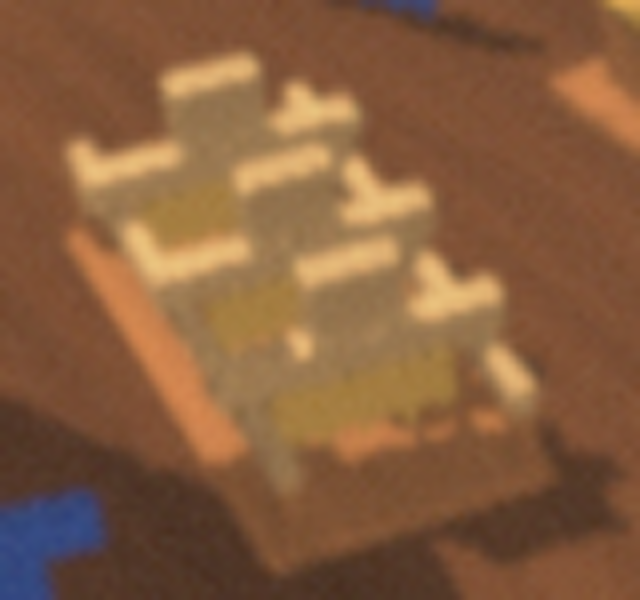

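View pics/s_keep.png

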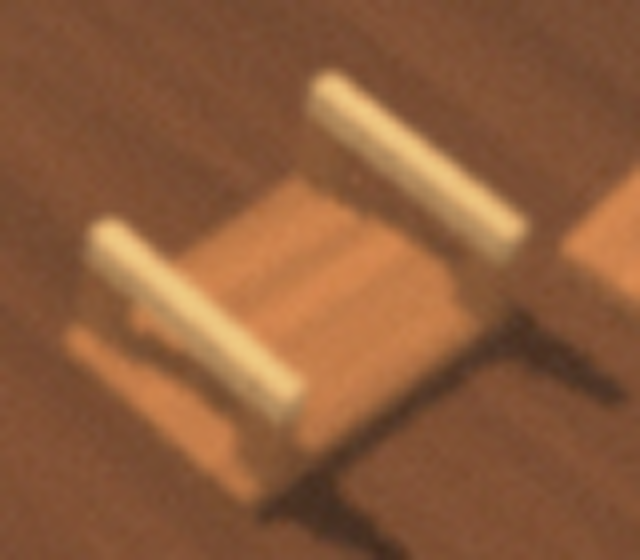

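```bash
cat >> h.py <<'E'
def Tm(x,y,z,yaw,pitch=0):
    M=np.eye(4); M[:3,:3]=R.from_euler('ZY',[yaw,-pitch]).as_matrix(); M[:3,3]=[x,y,z]; return M
def ap(T,P): P=np.atleast_2d(P); return P@T[:3,:3].T+T[:3,3]
def draw(c,x0,y0,w,h,f,name,lines):
    im=cv2.resize(c['color'][y0:y0+h,x0:x0+w,::-1],None,fx=f,fy=f,interpolation=cv2.INTER_CUBIC)
    for L,col in lines:
        q=((proj(c,L)-[x0,y0]+0.5)*f-0.5).round().astype(int)
        cv2.polylines(im,[q.reshape(-1,1,2)],False,col,1)
    cv2.imwrite(name,im)
E
cat > fit1.py <<'E'
from h import *
from scipy.optimize import least_squares
t=load('top0.pkl'); s=load('side0.pkl')
def fitrack(half,obs_t,obs_s,x0):
    pts=np.array([[ 43,half,45],[43,-half,45],[-43,half,45],[-43,-half,45]])/1000
    def f(p):
        P=ap(Tm(p[0],p[1],0,p[2]),pts); r=[]
        for c,o in((t,obs_t),(s,obs_s)):
            for k,uv in o.items(): r+=list(proj(c,P[k])[0]-uv)
        return np.array(r)
    q=least_squares(f,x0,loss='soft_l1'); print(q.x,f(q.x).round(1)); return q.x
def C(pts,x0,y0,f): return {k:(np.array(v)+.5)/f+[x0,y0]-.5 for k,v in pts.items()}
rk=fitrack(.110,C({0:(97,100),1:(705,180),2:(55,335),3:(668,412)},200,205,8),C({0:(298,90),1:(518,390),2:(80,150),3:(288,482)},215,155,8),[.55,.3,-.1])
kp=fitrack(.035,C({0:(132,123),1:(330,121),2:(145,357),3:(345,355)},405,180,8),C({0:(325,80),1:(510,240),2:(102,230),3:(288,403)},370,265,8),[.6,-.2,0])
# plate
for n,(c,uv) in {'bell':(t,(389,262)),'drop':(t,(399,161)),'door':(t,(281,150)),'punch':(t,(340,257)),'plate':(t,(348,192)),'post':(t,(341,131))}.items(): print(n,atz(c,uv,.01))
a=atz(t,(305+264/6,135+448/6),.064);b=atz(t,(305+285/6,135+155/6),.124); print(a,b,np.linalg.norm(b-a),np.arctan2(*(b-a)[1::-1]))
np.save('poses.npy',np.array([rk,kp]))
def box(half,T,z): return [(ap(T,[[sx*(43+d),y,z] for d,y in((-4,-half),(4,-half),(4,half),(-4,half),(-4,-half))] if 0 else np.array([[sx*39,-half,z],[sx*47,-half,z],[sx*47,half,z],[sx*39,half,z],[sx*39,-half,z]])/1000),(255,0,0)) for sx in(1,-1)]
draw(t,200,205,100,65,8,'pics/o1.png',box(110,Tm(rk[0],rk[1],0,rk[2]),45))
draw(s,215,155,80,75,8,'pics/o2.png',box(110,Tm(rk[0],rk[1],0,rk[2]),45))
draw(t,405,180,60,60,8,'pics/o3.png',box(35,Tm(kp[0],kp[1],0,kp[2]),45))
draw(s,370,265,80,70,8,'pics/o4.png',box(35,Tm(kp[0],kp[1],0,kp[2]),45))
E
python3 fit1.py; python3 -c "
import cv2,numpy as np
A=[cv2.resize(cv2.imread(f'pics/o{i}.png'),(400,300)) for i in (1,2,3,4)]
cv2.imwrite('pics/o.png',np.vstack([np.hstack(A[:2]),np.hstack(A[2:])]))"
```

```text
[ 0.45690066  0.2512624  -0.20350252] [ 42.4   5.  -33.5  -5.   41.2   4.9 -35.4  -4.7  14.6  19.4 -12.9 -18.
  12.9  19.3 -13.1 -22.2]
[ 0.52991912 -0.28120352 -0.00200481] [ 13.2  -0.1 -11.5   0.2  13.3  -0.2 -11.7   0.1  11.6   9.8 -11.5 -10.2
  11.5  10.  -11.7 -11.6]
bell [ 0.38240776 -0.14625635  0.01      ]
drop [ 0.68694267 -0.1890496   0.01      ]
door [0.72564825 0.16824002 0.01      ]
punch [ 0.39875995 -0.00407887  0.01      ]
plate [ 0.59241835 -0.03209939  0.01      ]
post [ 0.78438562 -0.01539855  0.01      ]
[ 0.52832124 -0.0299137   0.064     ] [ 0.65508056 -0.03887038  0.124     ] 0.14052810944533867 -0.07054169175976689
```

View pics/o.png

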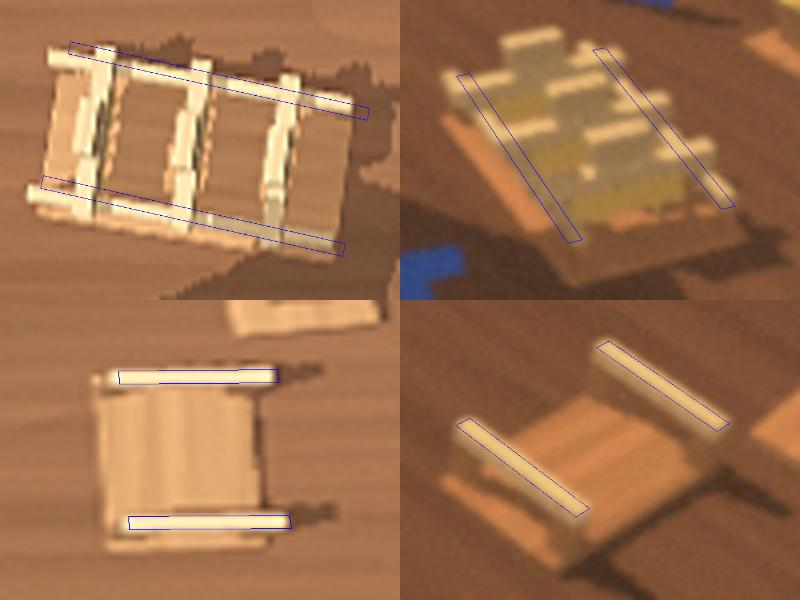

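```bash
sed -i 's/pts=np.array(\[\[ 43,half,45\],\[43,-half,45\],\[-43,half,45\],\[-43,-half,45\]\])\/1000/pts=np.array([[.043,half,.045],[.043,-half,.045],[-.043,half,.045],[-.043,-half,.045]])/' fit1.py
python3 fit1.py; python3 -c "
import cv2,numpy as np
A=[cv2.resize(cv2.imread(f'pics/o{i}.png'),(400,300)) for i in (1,2,3,4)]
cv2.imwrite('pics/o.png',np.vstack([np.hstack(A[:2]),np.hstack(A[2:])]))"
```

```text
[ 0.4572126   0.26111719 -0.14755736] [ 0.5 -0.3  0.  -0.1  0.5 -0.3  0.2  0.6 -1.1 -0.4  0.7  0.2 -0.6 -0.7
 -0.3 -2. ]
[ 0.52959479 -0.28039983 -0.00372809] [ 1.   0.1  0.2  0.2  0.9  0.   0.1  0.1 -0.4  0.2  0.5 -0.4 -0.6 -0.6
  0.1 -0.9]
bell [ 0.38240776 -0.14625635  0.01      ]
drop [ 0.68694267 -0.1890496   0.01      ]
door [0.72564825 0.16824002 0.01      ]
punch [ 0.39875995 -0.00407887  0.01      ]
plate [ 0.59241835 -0.03209939  0.01      ]
post [ 0.78438562 -0.01539855  0.01      ]
[ 0.52832124 -0.0299137   0.064     ] [ 0.65508056 -0.03887038  0.124     ] 0.14052810944533867 -0.07054169175976689
```

View pics/o.png

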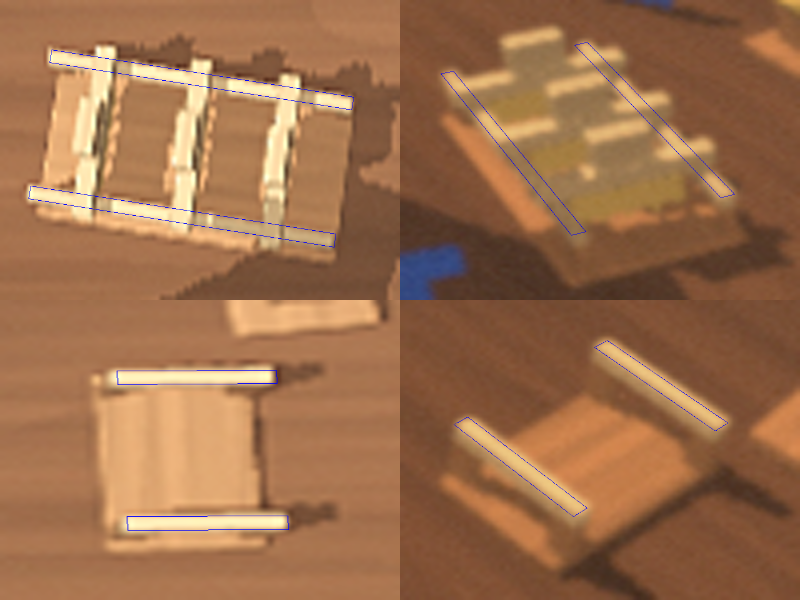

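```bash
cat > fit2.py <<'E'
from h import *
from scipy.optimize import least_squares
t=load('top0.pkl'); s=load('side0.pkl')
def cent(c,x0,y0,x1,y1):
    hsv=cv2.cvtColor(c['color'],cv2.COLOR_RGB2HSV)[y0:y1,x0:x1].astype(int)
    m=(hsv[...,0]>18)&(hsv[...,0]<32)&(hsv[...,1]>90)&(hsv[...,2]>140)
    v,u=np.nonzero(m); print(m.sum(),u.mean()+x0,v.mean()+y0,'u',u.min()+x0,u.max()+x0,'v',v.min()+y0,v.max()+y0); return np.array([u.mean()+x0,v.mean()+y0])
hi_t=cent(t,340,145,365,160); lo_t=cent(t,335,204,360,220)
hi_s=cent(s,370,170,395,192); lo_s=cent(s,325,220,345,240)
def tri(a,b):
    f=lambda P: np.r_[proj(t,P)[0]-a,proj(s,P)[0]-b]
    q=least_squares(f,[.6,0,.1]); return q.x,f(q.x)
for a,b in((lo_t,lo_s),(hi_t,hi_s)): print(tri(a,b))
E
python3 fit2.py
```

```text
50 352.14 153.42 u 347 358 v 151 156
51 348.4117647058824 211.2549019607843 u 343 354 v 208 214
27 381.5925925925926 179.96296296296296 u 378 385 v 178 182
26 332.7692307692308 226.42307692307693 u 330 335 v 224 229
(array([ 0.5250147 , -0.02877948,  0.06202238]), array([ 0.17425704, -0.31551991, -0.30321024,  0.06854827]))
(array([ 0.67095051, -0.03752095,  0.14603332]), array([ 0.30121717, -0.44481124, -0.47536867,  0.11667531]))
```

```bash
cat > ov.py <<'E'
from h import *
import sys
t=load('top0.pkl'); s=load('side0.pkl')
x,y,yaw=map(float,sys.argv[1:4])
T=Tm(x,y,.094,yaw,np.pi/6)
def lines(c):
    e=np.linalg.inv(T)@np.r_[c['eye'],1]; a=np.arctan2(e[2],e[1]); d=np.hypot(e[1],e[2]); r=.018
    L=[]
    b=np.arccos(r/d)
    for th in(a-b,a+b): L.append((ap(T,[[-.06,r*np.cos(th),r*np.sin(th)],[.06,r*np.cos(th),r*np.sin(th)]]),(255,0,0)))
    for X in(-.06,0,.06): L.append((ap(T,[[X,r*np.cos(th),r*np.sin(th)] for th in np.linspace(0,2*np.pi,40)]),(255,0,0)))
    L.append((ap(T,[[-.1,0,0],[.1,0,0]]),(0,0,255)))
    return L
draw(t,305,135,85,100,6,'pics/a.png',lines(t)); draw(s,310,165,100,100,6,'pics/b.png',lines(s))
A=cv2.imread('pics/a.png'); B=cv2.imread('pics/b.png'); cv2.imwrite('pics/ab.png',cv2.resize(np.hstack([A,B[:,:]]),(800,432)))
# unwrap
for n,c in(('t',t),('s',s)):
    e=np.linalg.inv(T)@np.r_[c['eye'],1]; a=np.arctan2(e[2],e[1])
    X=np.linspace(-.075,.075,301); TH=np.linspace(a-1.2,a+1.2,61)
    g,h=np.meshgrid(X,TH); P=ap(T,np.stack([g,.018*np.cos(h),.018*np.sin(h)],-1).reshape(-1,3))
    uv=proj(c,P).astype(np.float32).reshape(61,301,2)
    W=cv2.remap(cv2.cvtColor(c['color'],cv2.COLOR_RGB2GRAY),uv[...,0],uv[...,1],cv2.INTER_CUBIC)
    np.save(f'unw_{n}.npy',W); cv2.imwrite(f'pics/u{n}.png',cv2.resize(W,(750,180)))
    # fit harmonic: phase depends on x and theta
    I=W[:,40:261].astype(float); I=I-cv2.GaussianBlur(I,(0,0),12); x=X[40:261]
    res=[]
    for p in np.arange(.008,.0181,.00025):
        best=0
        for sg in(1,-1):
            ph=np.exp(-2j*np.pi*(x[None]-sg*TH[:,None]*p/2/np.pi)/p); v=(I*ph).mean(); 
            res.append((abs(v),p,sg,np.angle(v)))
    res.sort(reverse=True); print(n,'a',a,[(round(r[0],2),round(r[1]*1e3,2),r[2],round(r[3],2)) for r in res[:6]])
U=np.vstack([cv2.imread('pics/ut.png'),cv2.imread('pics/us.png')]); cv2.imwrite('pics/u.png',U)
E
python3 ov.py .6007 -.0330 -.06
```

```text
t a 1.5107062792849202 [(np.float64(6.24), np.float64(12.5), 1, np.float64(-2.72)), (np.float64(5.95), np.float64(12.25), 1, np.float64(-2.69)), (np.float64(5.9), np.float64(12.75), 1, np.float64(-2.75)), (np.float64(5.73), np.float64(12.5), -1, np.float64(1.19)), (np.float64(5.52), np.float64(12.25), -1, np.float64(1.21)), (np.float64(5.42), np.float64(12.75), -1, np.float64(1.17))]
s a 2.2256266198502863 [(np.float64(5.46), np.float64(12.5), 1, np.float64(3.11)), (np.float64(5.23), np.float64(12.75), 1, np.float64(3.13)), (np.float64(5.16), np.float64(12.25), 1, np.float64(3.09)), (np.float64(4.57), np.float64(13.0), 1, np.float64(-3.13)), (np.float64(4.32), np.float64(12.0), 1, np.float64(3.09)), (np.float64(3.63), np.float64(13.25), 1, np.float64(-3.09))]
```

View pics/ab.png

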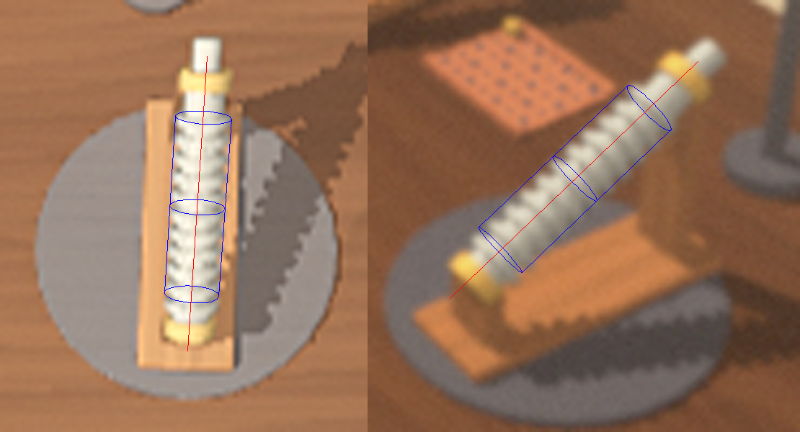

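View pics/u.png

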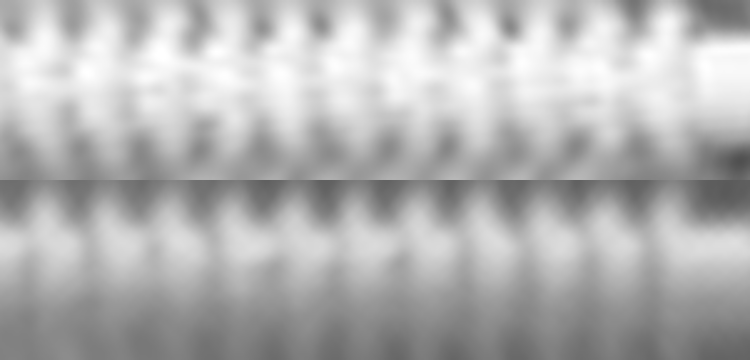

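```bash
cat > ov2.py <<'E'
from ov import *
draw(t,325,148,45,70,9,'pics/a.png',lines(t)); draw(s,325,170,75,70,9,'pics/b.png',lines(s))
A=cv2.imread('pics/a.png'); B=cv2.imread('pics/b.png'); cv2.imwrite('pics/ab2.png',cv2.resize(np.hstack([A,B]),(800,467)))
E
python3 ov2.py .6007 -.0330 -.06 >/dev/null
```

```text
(no output)
```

View pics/ab2.png

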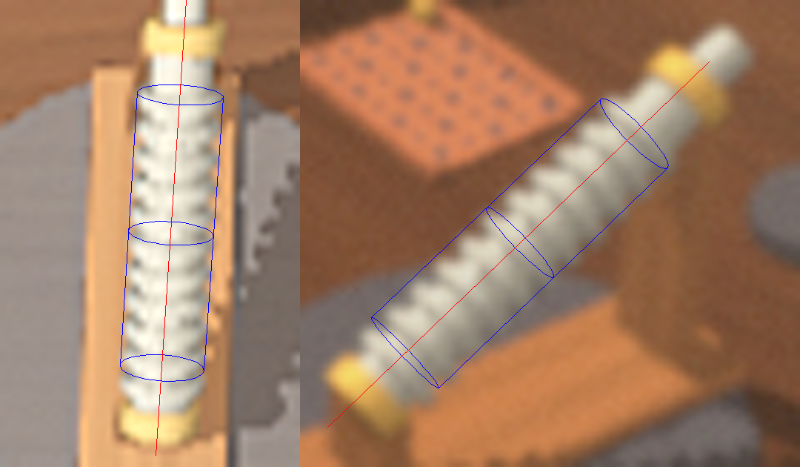

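```bash
cat > lf.py <<'E'
from h import *
t=load('top0.pkl'); s=load('side0.pkl'); rk=np.load('poses.npy')[0]
T=Tm(rk[0],rk[1],0,rk[2])
# measure leaf y from top: grip tops at z=.087
for uv in ((200+170/8,205+217/8),(200+372/8,205+240/8),(200+555/8,205+268/8)):
    P=atz(t,uv,.087); print(P,(np.linalg.inv(T)@np.r_[P,1])[:3])
for uv in ((200+190/8,205+232/8),(200+384/8,205+250/8),(200+563/8,205+278/8)):
    P=atz(t,uv,.059); print(P,(np.linalg.inv(T)@np.r_[P,1])[:3])
out=[]
for yl in(-.068,0,.068):
    g,z=np.meshgrid(np.linspace(-.06,.06,481),np.linspace(.09,.0,181))
    P=ap(T,np.stack([g,np.full_like(g,yl-.004),z],-1).reshape(-1,3)); uv=proj(s,P).astype(np.float32).reshape(g.shape+(2,))
    out.append(cv2.remap(s['color'][...,::-1],uv[...,0],uv[...,1],cv2.INTER_CUBIC))
cv2.imwrite('pics/leaves.png',np.vstack(out))
crop(t,205,210,90,60,8,'pics/t_rack2.png')
E
python3 lf.py
```

```text
[0.46457482 0.32826035 0.087     ] [-0.00258934  0.06749594  0.087     ]
[0.45570958 0.25793319 0.087     ] [-0.00101857 -0.00337037  0.087     ]
[0.44518959 0.19438872 0.087     ] [-0.00208177 -0.06777098  0.087     ]
[0.46325599 0.32647053 0.059     ] [-0.0036307   0.06553167  0.059     ]
[0.45603515 0.25760462 0.059     ] [-0.00064823 -0.0036475   0.059     ]
[0.44532256 0.19419005 0.059     ] [-0.00192103 -0.06794795  0.059     ]
```

View pics/leaves.png

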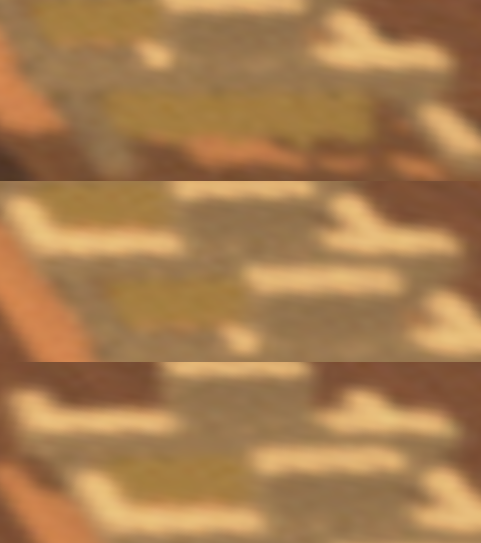

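Run:
```python
import cv2
im=cv2.imread('pics/leaves.png')[80:181,80:420]; cv2.imwrite('pics/l1.png',cv2.resize(im,None,fx=2.3,fy=2.3))
```

```text
(no output)
```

View pics/l1.png

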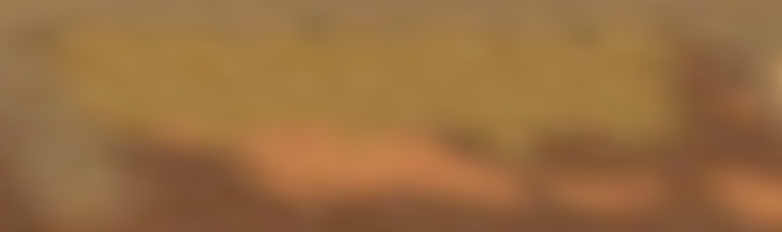

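View pics/t_rack2.png

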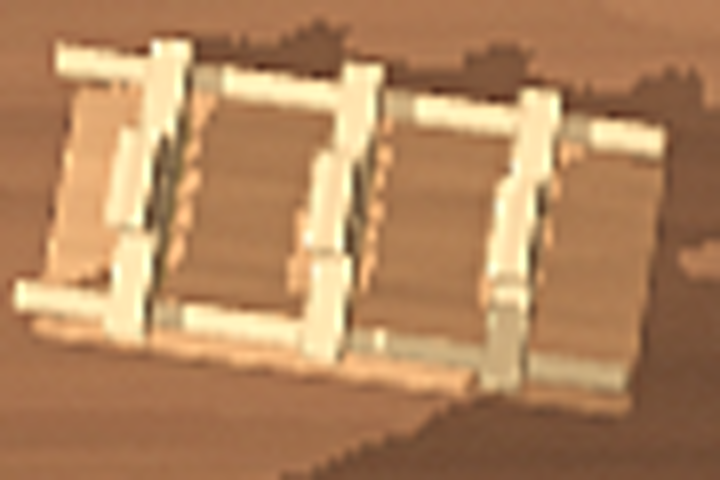

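```bash
cat > sh.py <<'E'
from h import *
t=load('top0.pkl'); rk=np.load('poses.npy')[0]; T=Tm(rk[0],rk[1],0,rk[2])
for nm,yl in(('L',.066),('M',-.003),('R',-.068)):
    x=np.linspace(-.035,.035,281); ys=np.arange(yl-.026,yl-.006,.0005)
    g,h=np.meshgrid(x,ys); uv=proj(t,ap(T,np.stack([g,h,np.full_like(g,.008)],-1).reshape(-1,3))).astype(np.float32).reshape(g.shape+(2,))
    W=cv2.remap(t['color'].astype(np.float32)[...,0],uv[...,0],uv[...,1],cv2.INTER_CUBIC)
    cv2.imwrite(f'pics/sh{nm}.png',cv2.resize(W,(760,190)))
    for p in(.010,.0125,.015):
        v=[abs(((w-np.polyval(np.polyfit(x,w,2),x))*np.exp(-2j*np.pi*x/p)).mean()) for w in W]; print(nm,p,np.round(sorted(v)[-6:],1), ys[np.argmax(v)]-yl)
cv2.imwrite('pics/sh.png',np.vstack([cv2.imread(f'pics/sh{n}.png') for n in 'LMR']))
E
python3 sh.py
```

```text
L 0.01 [1.1 1.1 1.1 1.1 1.1 1.2] -0.013499999999999984
L 0.0125 [1.5 1.5 1.5 1.6 1.6 1.6] -0.00899999999999998
L 0.015 [1.3 1.4 1.5 1.8 1.9 2.1] -0.00799999999999998
M 0.01 [1.2 1.4 1.6 1.7 1.7 1.8] -0.006499999999999981
M 0.0125 [1.5 1.7 1.8 2.  2.  2.1] -0.0074999999999999815
M 0.015 [1.2 1.6 1.8 1.9 1.9 2. ] -0.0074999999999999815
R 0.01 [0.9 0.9 0.9 0.9 0.9 0.9] -0.024499999999999994
R 0.0125 [0.9 0.9 0.9 1.  1.  1. ] -0.022999999999999993
R 0.015 [0.8 0.9 0.9 0.9 1.  1.4] -0.006499999999999978[ WARN:0@0.686] global loadsave.cpp:1063 imwrite_ Unsupported depth image for selected encoder is fallbacked to CV_8U.
```

View pics/sh.png

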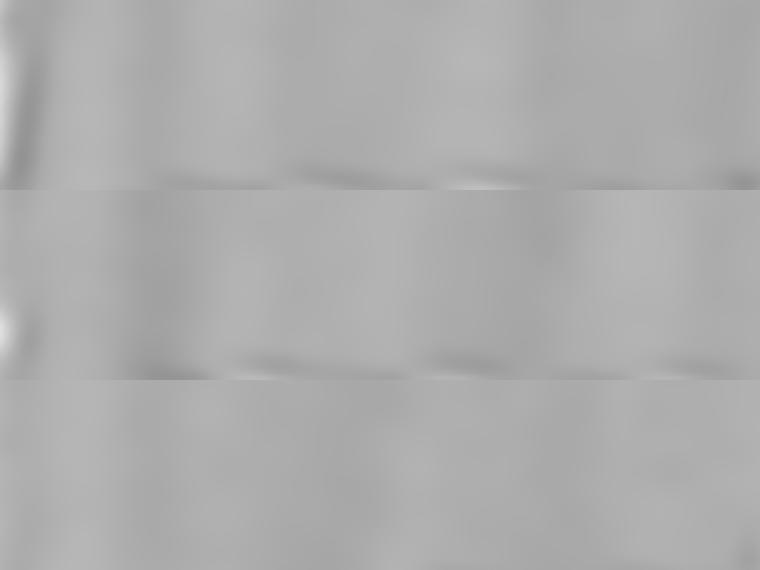

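```bash
sed -i "s/yl-.026,yl-.006,.0005/yl-.012,yl+.006,.0005/; s/\[...,0\],uv\[...,0\]/[...,1],uv[...,0]/" sh.py; python3 sh.py 2>/dev/null
```

```text
L 0.01 [2.2 2.3 2.4 2.7 2.8 2.9] -0.0034999999999999892
L 0.0125 [ 8.4  8.9  9.4 10.  10.2 10.4] -0.002999999999999989
L 0.015 [5.1 5.2 5.4 5.7 5.8 5.9] -0.0034999999999999892
M 0.01 [6.  6.8 7.  7.7 7.8 8. ] -0.0029999999999999914
M 0.0125 [3.3 3.4 3.8 5.  5.4 5.7] 0.005000000000000016
M 0.015 [3.  4.6 6.4 7.3 7.7 8. ] 0.005000000000000016
R 0.01 [4.6 4.7 5.3 5.5 5.9 6.1] 0.002500000000000016
R 0.0125 [4.3 4.3 4.3 4.5 4.5 4.6] 0.004000000000000017
R 0.015 [6.  6.  6.1 7.5 8.4 8.8] 0.005500000000000019
```

View pics/sh.png

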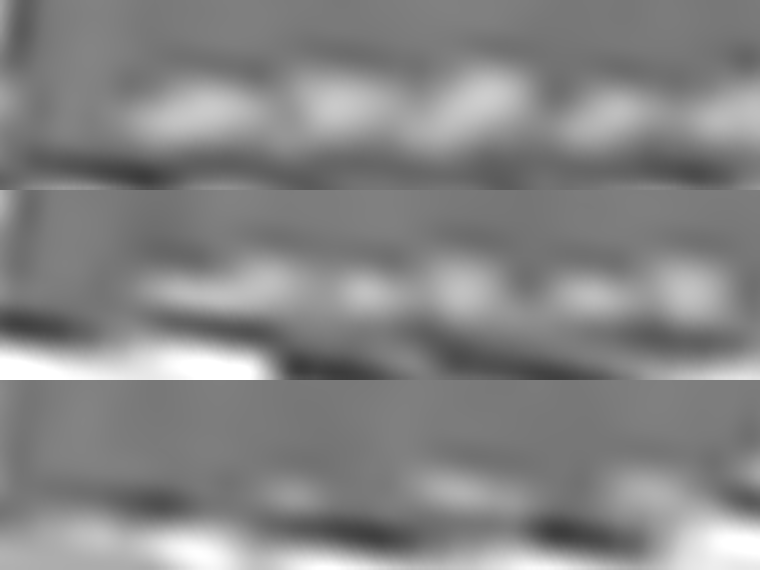

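```bash
cat >> h.py <<'E'
def tgt(pos,yaw,tilt=0,th=0):
    """tool down, tool y at world angle yaw+90 (frame yaw), tilt: tool z leans to frame +x by tilt. """
    z=np.array([np.sin(tilt),0,-np.cos(tilt)]); y=np.array([0,1.,0]); x=np.cross(y,z)
    M=R.from_euler('z',yaw).as_matrix()@np.stack([x,y,z],1); return np.array(pos),M
def delta(st,pos,M):
    R0=R.from_rotvec(st['tcp_rot']).as_matrix()
    d=R0.T@(pos-st['tool_pos'])*100; r=R.from_matrix(R0.T@M).as_rotvec(degrees=True)
    print('row',d.round(2),r.round(2),'n>=',round(max(np.linalg.norm(d)/4.17,np.linalg.norm(r)/7.16),1))
def show(st):
    print('t',round(st['time'],2),'pos',st['tool_pos'].round(4),'F',st['wrist_force'].round(1),'w',round(st['width'],3),'q',st['q'].round(2))
E
python3 - <<'E'
from h import *; from workcell import bot
st=bot.read_state(); rk=np.load('poses.npy')[0]; T=Tm(rk[0],rk[1],0,rk[2])
P=ap(T,[-.0025,.0665,0])[0]; print(P)
pos,M=tgt(np.r_[P[:2],.13],rk[2]); delta(st,pos,M)
E
```

```text
[0.46451676 0.3272621  0.        ]
row [-34.72 -22.43  10.05] [-0.12 -0.01 -8.72] n>= 10.2
```

Call:
servo_tool:
  plan:
    - [[-34.7,-22.4,10.0,-0.1,0,-8.7],[-34.7,-22.4,10.0,-0.1,0,-8.7],[-34.7,-22.4,10.0,-0.1,0,-8.7],[-34.7,-22.4,10.0,-0.1,0,-8.7],[-34.7,-22.4,10.0,-0.1,0,-8.7],[-34.7,-22.4,10.0,-0.1,0,-8.7],[-34.7,-22.4,10.0,-0.1,0,-8.7],[-34.7,-22.4,10.0,-0.1,0,-8.7],[-34.7,-22.4,10.0,-0.1,0,-8.7],[-34.7,-22.4,10.0,-0.1,0,-8.7],[-34.7,-22.4,10.0,-0.1,0,-8.7],[-34.7,-22.4,10.0,-0.1,0,-8.7],[-34.7,-22.4,10.0,-0.1,0,-8.7]]
  claw: 4.5
  grip_force: 40

```text
time: 1.18
tool_pos: [0.4642, 0.3273, 0.1301]
tcp_rot: [-0.235, -3.131, 0.001]
wrist_force: [-0.1, 0.6, -0.5]
width: 0.528
```

```bash
cat > look.py <<'E'
from h import *; from workcell import bot,viewer
import sys
for n in sys.argv[2:]:
    c=viewer.read_camera(n); pickle.dump(c,open(f'{n}{sys.argv[1]}.pkl','wb')); cv2.imwrite(f'pics/{n}{sys.argv[1]}.png',c['color'][...,::-1])
show(bot.read_state())
E
python3 look.py 1 top side
python3 - <<'E'
from h import *
t=load('top1.pkl');s=load('side1.pkl')
crop(t,195,190,110,85,4,'pics/a.png');crop(s,205,110,110,85,4,'pics/b.png')
cv2.imwrite('pics/v1.png',np.vstack([cv2.imread('pics/a.png'),cv2.imread('pics/b.png')])[:600])
E
```

```text
t 1.28 pos [0.4638 0.3288 0.1308] F [-0.   0.5  0.3] w 0.525 q [ 0.57  0.15  1.94  0.    1.06 -0.85]
```

View pics/v1.png

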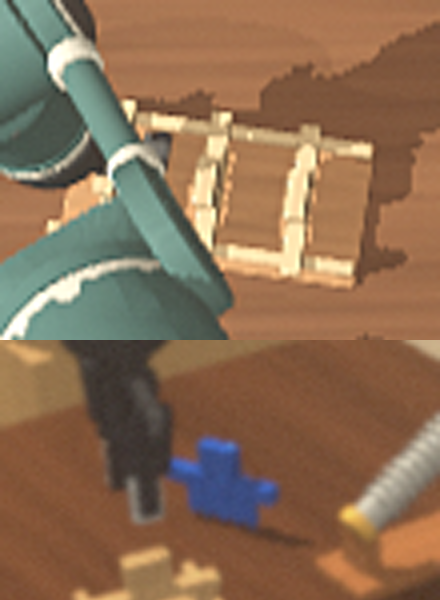

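The gripper stands over the rack's left leaf. In the side view its fingertips are just beyond and above the block at about (242,248). I'll descend and grasp.

Call:
servo_tool:
  plan:
    - [[0,0,3.5,0,0,0],[0,0,6,0,0,0],[0,0,7.3,0,0,0],[0,0,7.3,0,0,0],[0,0,7.3,0,0,0]]

```text
time: 1.7
tool_pos: [0.4628, 0.3296, 0.0576]
tcp_rot: [-0.228, -3.132, 0.0]
wrist_force: [0.2, 0.4, 0.7]
width: 0.525
```

Call:
servo_tool:
  plan:
    - [[0,0,0,0,0,0],[0,0,0,0,0,0],[0,0,0,0,0,0],[0,0,0,0,0,0],[0,0,0,0,0,0]]
  claw: 0.5

```text
time: 2.12
tool_pos: [0.4637, 0.3303, 0.0591]
tcp_rot: [0.228, 3.133, 0.003]
wrist_force: [-1.7, 1.4, 3.4]
width: 0.151
```

```bash
python3 look.py 2 side
python3 - <<'E'
from h import *
s=load('side2.pkl')
crop(s,205,110,110,85,6,'pics/v2.png')
E
```

```text
t 2.17 pos [0.4637 0.3303 0.0591] F [-1.9 -0.   4.9] w 0.154 q [ 0.57  0.23  1.99  0.    0.92 -0.85]
```

View pics/v2.png

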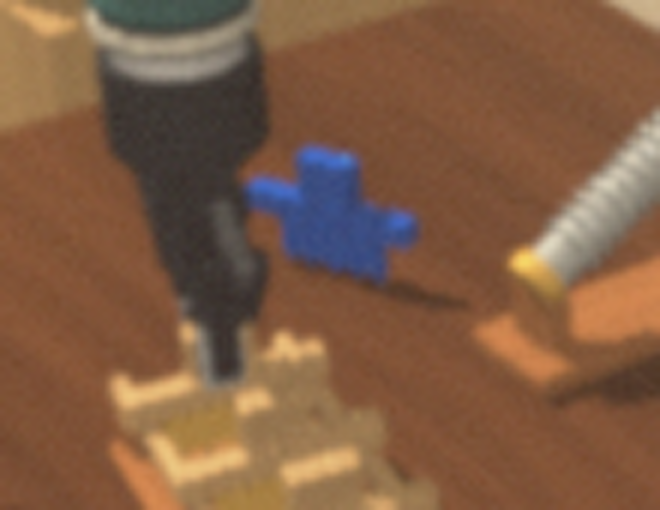

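```bash
cat > sc.py <<'E'
from h import *; from workcell import bot
import sys
SC=(.6007,-.0335,.094); YAW=-.06
def scr(x,n,y=0):
    T=Tm(*SC,YAW,np.pi/6); return tgt(ap(T,[x,y,n])[0],YAW,np.pi/6)
def inscr(st):
    T=Tm(*SC,YAW,np.pi/6); p=(np.linalg.inv(T)@np.r_[st['tool_pos'],1])[:3]*1000; F=T[:3,:3].T@st['wrist_force']
    print('scr mm',p.round(1),'F',F.round(1),'axes',(T[:3,:3].T@R.from_rotvec(st['tcp_rot']).as_matrix()).round(3).tolist())
E
python3 - <<'E'
from sc import *
st=bot.read_state(); show(st)
rk=np.load('poses.npy')[0]; T=Tm(rk[0],rk[1],0,rk[2]); print((np.linalg.inv(T)@np.r_[st['tool_pos'],1])[:3])
st2=dict(st); st2['tool_pos']=st['tool_pos']+[0,0,.14]
delta(st2,*scr(0.0025,.13)); delta(st,*scr(0.0025,.13))
E
```

```text
t 2.17 pos [0.4637 0.3303 0.0591] F [-1.9 -0.   4.9] w 0.154 q [ 0.57  0.23  1.99  0.    0.92 -0.85]
[-0.00371305  0.06939515  0.0590891 ]
row [-12.57 -34.55  -0.93] [ -1.2  -29.97  -4.81] n>= 8.8
row [-12.57 -34.52 -14.93] [ -1.2  -29.97  -4.81] n>= 9.5
```

Call:
servo_tool:
  plan:
    - [[0,0,-2,0,0,0],[0,0,-6,0,0,0],[0,0,-10,0,0,0],[0,0,-14,0,0,0],[0,0,-14,0,0,0]]
  grip_force: 70

```text
time: 2.58
tool_pos: [0.4685, 0.333, 0.209]
tcp_rot: [0.228, 3.12, 0.017]
wrist_force: [1.3, 0.8, 0.4]
width: 0.149
```

```bash
python3 look.py 3 side
python3 - <<'E'
from sc import *
s=load('side3.pkl')
crop(s,205,80,110,100,6,'pics/v3.png')
st=bot.read_state();delta(st,*scr(0.0025,.13))
E
```

```text
t 2.63 pos [0.4671 0.3321 0.2053] F [ 1.   0.5 -1.5] w 0.148 q [ 0.57  0.08  1.86  0.    1.18 -0.85]
row [-12.28 -34.76  -0.46] [ -0.8  -29.45  -4.93] n>= 8.8
```

View pics/v3.png

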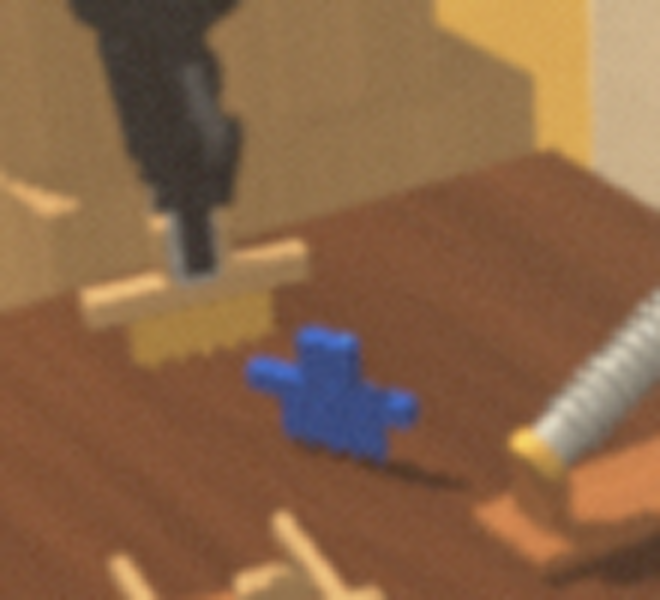

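The leaf is held level. Its comb shows about 5 teeth at (230-250,138), which fits 12.5 mm. Next is the hover above the plate screw.

Call:
servo_tool:
  plan:
    - [[-12.3,-34.8,-0.5,-0.8,-29.5,-4.9],[-12.3,-34.8,-0.5,-0.8,-29.5,-4.9],[-12.3,-34.8,-0.5,-0.8,-29.5,-4.9],[-12.3,-34.8,-0.5,-0.8,-29.5,-4.9],[-12.3,-34.8,-0.5,-0.8,-29.5,-4.9],[-12.3,-34.8,-0.5,-0.8,-29.5,-4.9],[-12.3,-34.8,-0.5,-0.8,-29.5,-4.9],[-12.3,-34.8,-0.5,-0.8,-29.5,-4.9],[-12.3,-34.8,-0.5,-0.8,-29.5,-4.9],[-12.3,-34.8,-0.5,-0.8,-29.5,-4.9],[-12.3,-34.8,-0.5,-0.8,-29.5,-4.9],[-12.3,-34.8,-0.5,-0.8,-29.5,-4.9],[-12.3,-34.8,-0.5,-0.8,-29.5,-4.9]]

```text
time: 3.72
tool_pos: [0.5371, -0.029, 0.2066]
tcp_rot: [0.078, 2.619, -0.02]
wrist_force: [-0.5, 0.4, -0.8]
width: 0.148
```

```bash
python3 look.py 4 side top
python3 - <<'E'
from sc import *
s=load('side4.pkl');t=load('top4.pkl')
crop(s,300,100,110,140,4,'pics/a.png');crop(t,290,120,90,140,4,'pics/b.png')
cv2.imwrite('pics/v4.png',np.hstack([cv2.imread('pics/a.png'),cv2.imread('pics/b.png')]))
st=bot.read_state();inscr(st);delta(st,*scr(0.0025,.065))
E
```

```text
t 3.82 pos [ 0.5376 -0.0284  0.2073] F [-0.3 -0.2 -0.5] w 0.151 q [-0.12 -0.3   2.29  0.05  0.63 -1.67]
scr mm [  1.9   1.3 129.8] F [-0.5 -0.2 -0.3] axes [[-1.0, -0.002, -0.001], [-0.002, 1.0, 0.001], [0.001, 0.001, -1.0]]
row [-0.06 -0.14  6.48] [ 0.07 -0.03  0.1 ] n>= 1.6
```

View pics/v4.png

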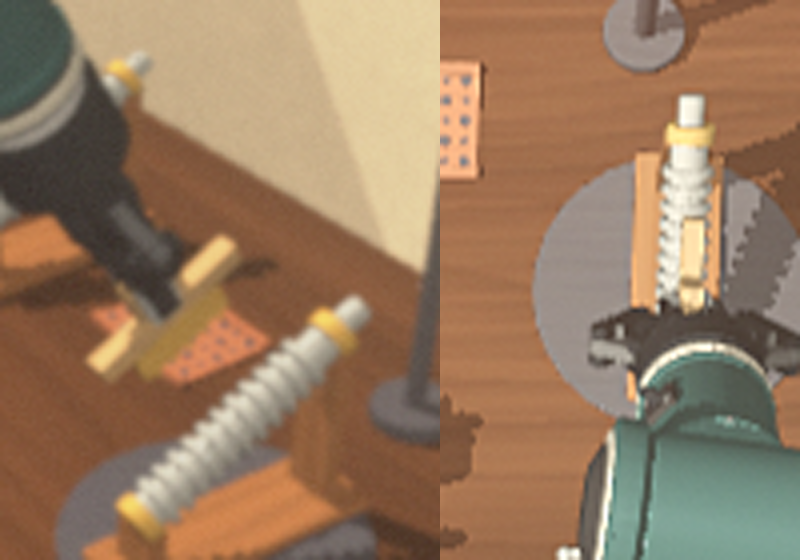

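Call:
servo_tool:
  plan:
    - [[0,-0.1,3.5,0,0,0],[0,-0.1,6,0,0,0],[0,-0.1,6.5,0,0,0],[0,-0.1,6.5,0,0,0]]

```text
time: 4.15
tool_pos: [0.5685, -0.0295, 0.1481]
tcp_rot: [0.073, 2.623, -0.018]
wrist_force: [-0.5, 0.5, -0.4]
width: 0.152
```

```bash
python3 look.py 5 side
python3 - <<'E'
from sc import *
s=load('side5.pkl')
crop(s,310,140,100,100,6,'pics/v5.png')
st=bot.read_state();inscr(st)
E
```

```text
t 4.2 pos [ 0.5692 -0.0299  0.1499] F [-0.3 -0.5 -0.5] w 0.149 q [-0.11 -0.16  2.3   0.06  0.48 -1.68]
scr mm [ 0.6  1.7 64.2] F [-0.5 -0.5 -0.3] axes [[-1.0, -0.004, -0.003], [-0.004, 1.0, 0.003], [0.003, 0.003, -1.0]]
```

View pics/v5.png

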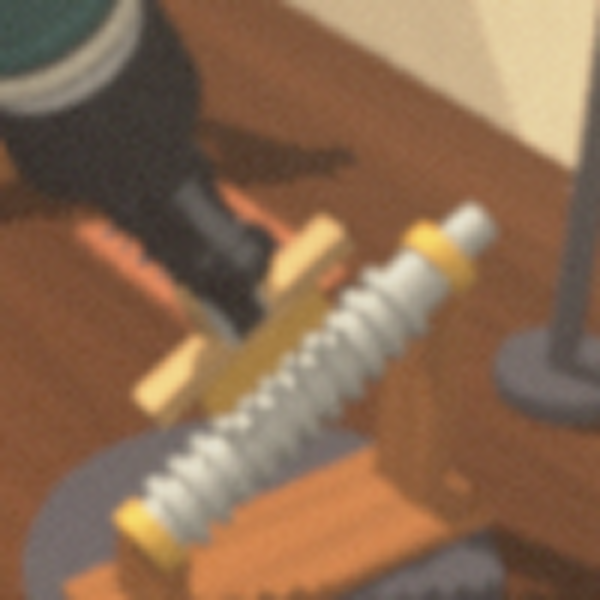

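Call:
servo_tool:
  plan:
    - [[0,-0.1,0.2,0,0,0],[0,-0.1,0.4,0,0,0],[0,-0.1,0.5,0,0,0],[0,-0.1,0.5,0,0,0]]

```text
time: 4.53
tool_pos: [0.5723, -0.0309, 0.1471]
tcp_rot: [0.073, 2.618, -0.019]
wrist_force: [-2.8, 2.0, 3.6]
width: 0.146
```

```bash
python3 -c "
from sc import *
inscr(bot.read_state())"
```

```text
scr mm [ 1.9  0.9 60.2] F [-0.7  1.8  4.5] axes [[-1.0, -0.004, -0.001], [-0.004, 1.0, 0.003], [0.001, 0.003, -1.0]]
```

Call:
servo_tool:
  plan:
    - [[0,0,0.2,0,0,0],[-0.08,0,0.2,0,0,0],[-0.16,0,0.2,0,0,0]]

```text
time: 4.78
tool_pos: [0.5731, -0.0309, 0.1452]
tcp_rot: [0.073, 2.621, -0.018]
wrist_force: [-6.0, 0.3, -0.4]
width: 0.151
```

```bash
python3 -c "
from sc import *
inscr(bot.read_state())"
```

```text
scr mm [ 1.6  0.9 58.2] F [-5.4 -0.   2.7] axes [[-1.0, -0.004, -0.004], [-0.004, 1.0, 0.003], [0.004, 0.003, -1.0]]
```

Normal force fell as the tool sank past crest height, and an axial side force appeared, so the teeth are entering the grooves. I'll ease back along the axis and go down.

Call:
servo_tool:
  plan:
    - [[0.1,0,0.1,0,0,0],[0.1,0,0.25,0,0,0],[0.1,0,0.35,0,0,0],[0.1,0,0.35,0,0,0]]

```text
time: 5.12
tool_pos: [0.5741, -0.0311, 0.1426]
tcp_rot: [0.073, 2.621, -0.019]
wrist_force: [-11.1, 0.4, 9.2]
width: 0.152
```

```bash
python3 -c "
from sc import *
inscr(bot.read_state())"
```

```text
scr mm [ 1.1  0.8 55.4] F [-5.  -0.3 13.5] axes [[-1.0, -0.004, -0.004], [-0.004, 1.0, 0.003], [0.004, 0.003, -1.0]]
```

Call:
servo_tool:
  plan:
    - [[0.1,0,0.05,0,0,0],[0.1,0,0.05,0,0,0],[0.1,0,0.05,0,0,0],[0.1,0,0.05,0,0,0],[0.1,0,0.05,0,0,0]]

```text
time: 5.53
tool_pos: [0.574, -0.0312, 0.1426]
tcp_rot: [0.073, 2.62, -0.019]
wrist_force: [-6.4, 0.6, 5.3]
width: 0.147
```

```bash
python3 look.py 6 side top
python3 - <<'E'
from sc import *
s=load('side6.pkl');t=load('top6.pkl')
crop(s,320,150,75,95,6,'pics/a.png');crop(t,320,140,55,95,6,'pics/b.png')
cv2.imwrite('pics/v6.png',np.hstack([cv2.imread('pics/a.png'),cv2.imread('pics/b.png')]))
st=bot.read_state();inscr(st)
E
```

```text
t 5.63 pos [ 0.574  -0.0312  0.1426] F [-7.1  0.8  6.3] w 0.152 q [-0.12 -0.14  2.29  0.07  0.46 -1.68]
scr mm [ 1.1  0.7 55.5] F [-3.   0.4  9. ] axes [[-1.0, -0.004, -0.003], [-0.004, 1.0, 0.003], [0.003, 0.003, -1.0]]
```

View pics/v6.png

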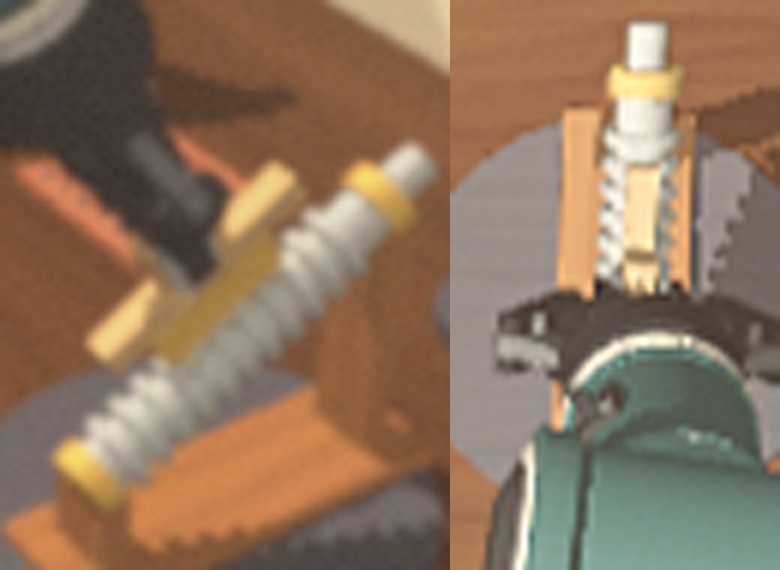

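Call:
servo_tool:
  plan:
    - [[0.3,0,0.05,0,0,0],[0.3,0,0.05,0,0,0],[0.3,0,0.05,0,0,0]]

```text
time: 5.88
tool_pos: [0.5729, -0.0313, 0.142]
tcp_rot: [0.073, 2.617, -0.019]
wrist_force: [-0.5, 0.1, 3.8]
width: 0.151
```

```bash
python3 -c "
from sc import *
inscr(bot.read_state())"
```

```text
scr mm [-0.1  0.5 55.5] F [1.5 0.1 3.5] axes [[-1.0, -0.004, 0.001], [-0.004, 1.0, 0.002], [-0.001, 0.002, -1.0]]
```

Call:
servo_tool:
  plan:
    - [[0.3,0,0.1,0,0,0],[0.3,0,0.1,0,0,0],[0.3,0,0.1,0,0,0]]

```text
time: 6.13
tool_pos: [0.5728, -0.0313, 0.1419]
tcp_rot: [0.073, 2.612, -0.02]
wrist_force: [-1.8, 0.3, 7.7]
width: 0.153
```

```bash
python3 -c "
from sc import *
inscr(bot.read_state())"
```

```text
scr mm [-0.3  0.5 55.5] F [2.2 0.2 7.6] axes [[-1.0, -0.003, 0.005], [-0.003, 1.0, 0.002], [-0.005, 0.002, -1.0]]
```

Both groove walls are felt, at axial −0.3 and +1.6 mm, and the leaf stays at 55.5 mm tool height against 60.2 on the crests. This 12.5 mm leaf is fully home. I'll lift it off along the normal and carry it to the keeper.

Call:
servo_tool:
  plan:
    - [[-0.2,0,0,0,0,0],[-0.2,0,-1,0,0,0],[-0.2,0,-4,0,0,0],[-0.2,0,-8,0,0,0],[-0.2,0,-9,0,0,0]]

```text
time: 6.55
tool_pos: [0.5296, -0.029, 0.2257]
tcp_rot: [0.073, 2.606, -0.02]
wrist_force: [1.1, 0.1, 0.9]
width: 0.15
```

```bash
python3 -c "
from sc import *
st=bot.read_state();show(st);inscr(st)
kp=np.load('poses.npy')[1]; delta(st,*tgt([kp[0],kp[1],.15],kp[2]))
t=load('top0.pkl'); print(atz(t,(450,183),.03))"
```

```text
t 6.55 pos [ 0.5296 -0.029   0.2257] F [1.1 0.1 0.9] w 0.15 q [-0.12 -0.35  2.29  0.06  0.66 -1.67]
scr mm [  4.1   0.2 149.7] F [1.4 0.2 0.2] axes [[-1.0, -0.004, 0.011], [-0.004, 1.0, 0.002], [-0.011, 0.002, -1.0]]
row [  2.65 -25.09   7.24] [-0.82 30.64 -2.92] n>= 6.3
[ 0.61174425 -0.33393703  0.03      ]
```

Call:
servo_tool:
  plan:
    - [[2.6,-25.1,7.2,-0.8,30.6,-2.9],[2.6,-25.1,7.2,-0.8,30.6,-2.9],[2.6,-25.1,7.2,-0.8,30.6,-2.9],[2.6,-25.1,7.2,-0.8,30.6,-2.9],[2.6,-25.1,7.2,-0.8,30.6,-2.9],[2.6,-25.1,7.2,-0.8,30.6,-2.9],[2.6,-25.1,7.2,-0.8,30.6,-2.9],[2.6,-25.1,7.2,-0.8,30.6,-2.9],[2.6,-25.1,7.2,-0.8,30.6,-2.9],[2.6,-25.1,7.2,-0.8,30.6,-2.9],[2.6,-25.1,7.2,-0.8,30.6,-2.9]]

```text
time: 7.47
tool_pos: [0.53, -0.2791, 0.1512]
tcp_rot: [0.004, 3.14, -0.0]
wrist_force: [-1.2, -0.1, -0.5]
width: 0.15
```

```bash
python3 look.py 7 side top
python3 - <<'E'
from sc import *
s=load('side7.pkl');t=load('top7.pkl'); st=bot.read_state()
kp=np.load('poses.npy')[1]; T=Tm(kp[0],kp[1],0,kp[2])
delta(st,*tgt([kp[0],kp[1],.0595],kp[2]))
crop(s,350,220,100,120,4,'pics/a.png');crop(t,390,140,100,120,4,'pics/b.png')
cv2.imwrite('pics/v7.png',np.hstack([cv2.imread('pics/a.png'),cv2.imread('pics/b.png')]))
E
```

```text
t 7.57 pos [ 0.5302 -0.2792  0.1514] F [ 0.5  0.6 -0.7] w 0.151 q [-0.53  0.18  1.86  0.    1.1  -2.1 ]
row [ 0.07 -0.11  9.19] [-0.04  0.11  0.07] n>= 2.2
```

View pics/v7.png

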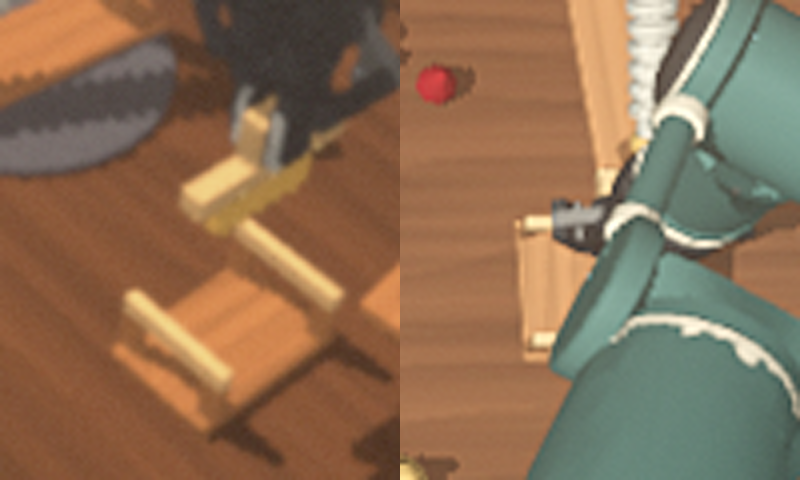

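Call:
servo_tool:
  plan:
    - [[0.05,-0.1,3,0,0,0],[0.05,-0.1,5.5,0,0,0],[0.05,-0.1,5.5,0,0,0],[0.05,-0.1,5.5,0,0,0]]

```text
time: 7.9
tool_pos: [0.5285, -0.2786, 0.0953]
tcp_rot: [-0.002, -3.14, -0.002]
wrist_force: [-0.7, -0.2, -1.1]
width: 0.15
```

```bash
python3 look.py 8 side
python3 - <<'E'
from sc import *
s=load('side8.pkl'); st=bot.read_state()
kp=np.load('poses.npy')[1]; T=Tm(kp[0],kp[1],0,kp[2])
delta(st,*tgt([kp[0],kp[1],.0595],kp[2]))
zt=st['tool_pos'][2]-.0135
L=Tm(st['tool_pos'][0],st['tool_pos'][1],zt,kp[2])
rect=lambda x0,x1,z0,z1,y:(ap(L,np.array([[x0,y,z0],[x1,y,z0],[x1,y,z1],[x0,y,z1],[x0,y,z0]])/1000),(255,0,0))
draw(s,365,235,90,90,6,'pics/v8.png',[rect(-53,53,0,14,-7),rect(-17,17,14,42,-7),rect(-33,33,-24,0,-4)])
E
```

```text
t 7.95 pos [ 0.5299 -0.2795  0.097 ] F [-0.2 -0.3 -0.6] w 0.152 q [-0.53  0.24  1.9   0.    1.   -2.1 ]
row [ 0.04 -0.08  3.75] [-0.04  0.11  0.13] n>= 0.9
```

View pics/v8.png

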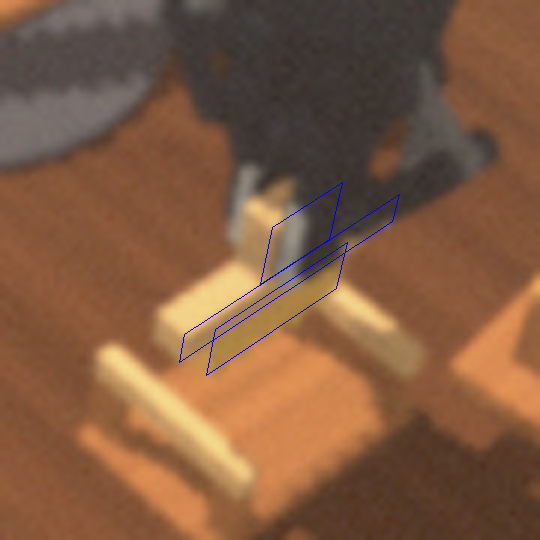

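Call:
servo_tool:
  plan:
    - [[0.05,-0.05,1.5,0,0,0],[0.05,-0.05,3,0,0,0],[0.05,-0.05,3.7,0,0,0],[0.05,-0.05,3.7,0,0,0]]

```text
time: 8.28
tool_pos: [0.5292, -0.2797, 0.0599]
tcp_rot: [0.002, 3.141, -0.0]
wrist_force: [0.0, -0.1, -0.8]
width: 0.151
```

```bash
python3 look.py 9 side
python3 - <<'E'
from sc import *
s=load('side9.pkl')
crop(s,365,235,90,90,6,'pics/v9.png')
E
```

```text
t 8.33 pos [ 0.5297 -0.28    0.0607] F [-0.9 -0.4 -0.4] w 0.155 q [-0.53  0.28  1.92  0.    0.94 -2.1 ]
```

View pics/v9.png

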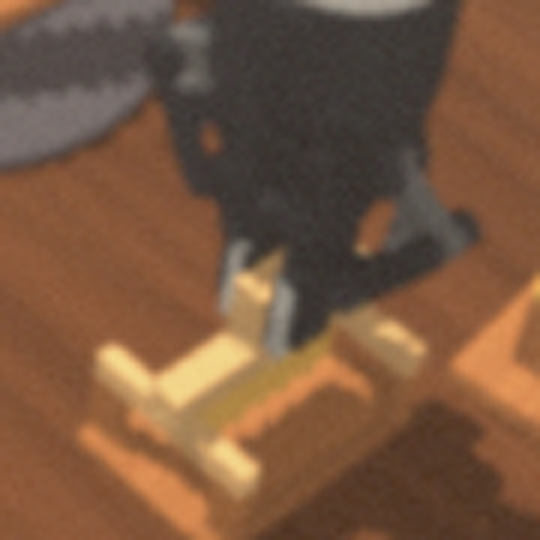

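Side view: the bar's near end lies over the near rail at about (393,298), with the comb between the rails and no contact yet. I'll lower until it touches.

Call:
servo_tool:
  plan:
    - [[0,0,0.1,0,0,0],[0,0,0.2,0,0,0],[0,0,0.2,0,0,0]]

```text
time: 8.58
tool_pos: [0.5305, -0.2804, 0.0597]
tcp_rot: [0.002, 3.138, -0.003]
wrist_force: [-0.3, 0.8, -2.4]
width: 0.151
```

```bash
python3 -c "
from sc import *
show(bot.read_state())"
```

```text
t 8.58 pos [ 0.5305 -0.2804  0.0597] F [-0.3  0.8 -2.4] w 0.151 q [-0.53  0.28  1.92  0.    0.93 -2.1 ]
```

Call:
servo_tool:
  plan:
    - [[0,0,0.1,0,0,0],[0,0,0.2,0,0,0],[0,0,0.2,0,0,0]]

```text
time: 8.83
tool_pos: [0.531, -0.2808, 0.0592]
tcp_rot: [0.002, 3.137, -0.003]
wrist_force: [-1.9, 0.9, 5.5]
width: 0.147
```

```bash
python3 -c "
from sc import *
show(bot.read_state())"
```

```text
t 8.83 pos [ 0.531  -0.2808  0.0592] F [-1.9  0.9  5.5] w 0.147 q [-0.53  0.28  1.92  0.    0.93 -2.1 ]
```

Contact at 5.5 N upwards. Opening now.

Call:
servo_tool:
  plan:
    - [[0,0,-0.05,0,0,0],[0,0,-0.05,0,0,0],[0,0,-0.05,0,0,0],[0,0,-0.05,0,0,0],[0,0,-0.05,0,0,0]]
  claw: 3.5

```text
time: 9.25
tool_pos: [0.531, -0.2808, 0.0595]
tcp_rot: [0.002, 3.137, -0.003]
wrist_force: [0.7, -0.3, 0.2]
width: 0.413
```

Call:
servo_tool:
  plan:
    - [[0,0,-1,0,0,0],[0,0,-3,0,0,0],[0,0,-6,0,0,0],[0,0,-10,0,0,0],[0,0,-14,0,0,0],[0,0,-18,0,0,0],[0,0,-18,0,0,0]]

```text
time: 9.83
tool_pos: [0.5348, -0.2831, 0.2513]
tcp_rot: [0.002, 3.122, -0.017]
wrist_force: [2.0, -1.0, 0.7]
width: 0.412
```

```bash
python3 look.py 10 side top
python3 - <<'E'
from sc import *
s=load('side10.pkl');t=load('top10.pkl'); kp=np.load('poses.npy')[1]; L=Tm(kp[0],kp[1],.045,kp[2])
rect=lambda x0,x1,z0,z1,y:(ap(L,np.array([[x0,y,z0],[x1,y,z0],[x1,y,z1],[x0,y,z1],[x0,y,z0]])/1000),(255,0,0))
draw(s,365,245,90,80,8,'pics/v10.png',[rect(-53,53,0,14,-7),rect(-17,17,14,42,-7)])
cv2.imwrite('pics/v10t.png',t['color'][...,::-1])
E
```

```text
t 9.93 pos [ 0.5318 -0.2813  0.2436] F [ 0.5  0.4 -0.3] w 0.411 q [-0.53  0.11  1.76  0.    1.26 -2.1 ]
```

View pics/v10.png

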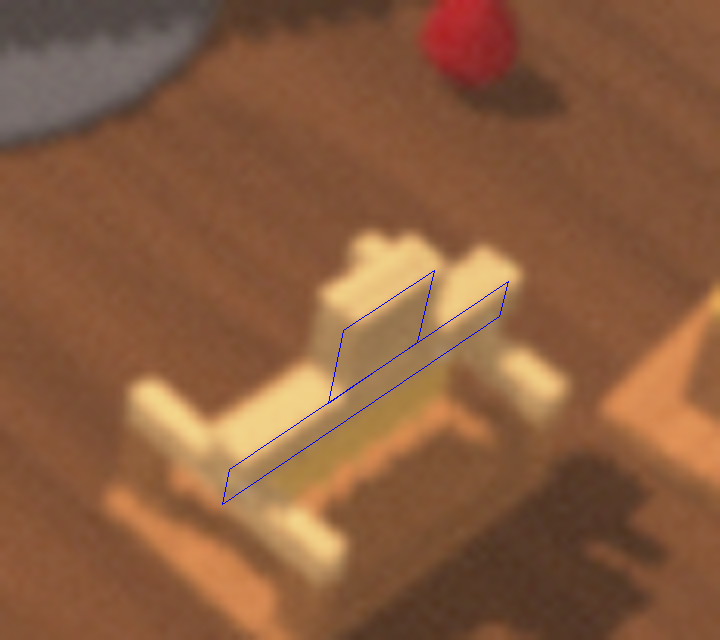

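View pics/v10t.png

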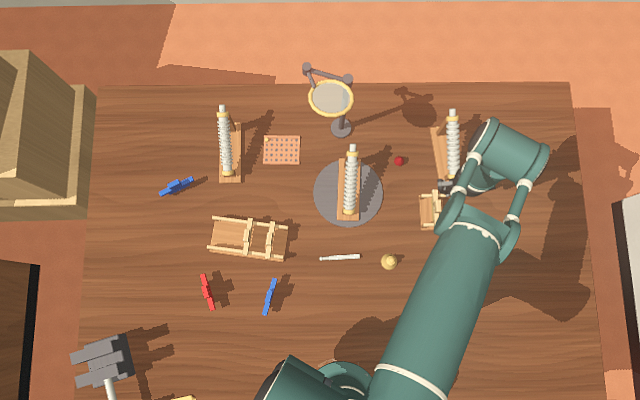

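```bash
python3 -c "
from workcell import finish_job
print(finish_job())"
```

```text
the job is handed in; nothing more can be done
None
```

I handed the job in at about 10 s of the 72 s, with the fitting leaf hanging in the small keeper. I tried only one leaf on the screw. The first pictures already told the leaves apart, so the other two never left the rack.

- **Choosing the leaf:** A line fit to the thread in both cameras gave the bed-plate screw a pitch of 12.5 mm. The shadows of the hanging combs gave about 12.5, 10 and 15–16 mm for the left, middle and right leaves, so I took the left one. The right leaf's shadow was faint and its spacing came only roughly.
- **Trying it on the screw:** It first stood on the crests with the tool at 60.2 mm. After sliding along the thread it dropped to 55.5 mm, the 5 mm expected. It stayed there under up to 13 N, stopping against the groove walls about 2 mm apart, for roughly a second.
- **Last checks:** The final pictures show the leaf upright across both keeper rails, centred to within about 1–2 mm. The other two leaves are still in the rack, and the door, punch, bell and glass drop look unmoved. The gripper was open at about 0.24 m with no force on it.

No check failed or disagreed, but the visible thread looked somewhat longer than the stated 120 mm, which did not affect the fit.

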